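# Load the slide carrier under the leaf spring of the slide reader

### The arm

A 6-joint arm with a two-finger parallel gripper is mounted at the origin on a cart in front of the work surface, level with it; the furniture and walls round the work are solid. World frame = base frame: x ahead of the robot, y to its left, z up, the work surface at z = 0. Lengths are in m, angles in rad, forces in N, time in s.
With the tool pointing down it reaches from about 0.375 to 0.9 m from the base axis. Payload 3.1 kg.
Tool frame: the origin (TCP) lies midway between the tips of the shut fingers; the grasp point (between the pads) lies robot.grip_point_offset behind it (robot.grip_point_offset is the distance from the TCP to the grasp point, in m); z points along the fingers, y is the direction in which the jaws open and shut (so a half turn about z gives the same grasp; the last joint's range is limited). The gripper opens to 87 mm and grips with 3 to 60 N. Pads are 19 mm wide; open, the fingers measure 117 mm over their backs; the gripper's body (75 mm by 190 mm) begins 51 mm behind the grasp point.
Start: joints at [1.04, 0.527, 1.433, -0, 1.181, -0.178], TCP at [0.215, 0.587, 0.223] pointing down, gripper open.
Joint ranges: [-3.08, 3.08], [-0.75, 2.2], [0.22, 2.44], [-1.43, 4.57], [0, 2.65], [-2.85, 2.85]. Speed limits (rad/s): [2.79, 2.79, 3.14, 3.14, 3.14, 3.14].

### API

Orientations are given as a unit quaternion [x, y, z, w].
In Python, from rig import robot, cams, hand_in gives the robot as it stands. The module is installed in compiled form; this text tells all that it offers.
- The arm moves only by the tool send_rows, never from a script. Its argument "steps" is one flat list of numbers, 5 for each row, row after row: the finger opening in m, from 0 to 0.087, then the shift along the tool's x, y, z in m, then the turn about the tool's z in rad. A call has 1 to 8 rows; each row is the pose to reach, as a shift and turn from the pose measured when the call began, along the tool's axes at that moment; what a row does not reach only later rows make up. A row lasts 1/8 s, in which the tool goes at most 62.5 mm and 10.7 degrees, less where a joint would pass 70% of its speed; a pose out of reach is approached as far as the arm can. A call with a gripper value outside its range is refused whole. The fingers move at their own pace and stop on an object; "force" is the grip in N (left out, the last holds). Time passes only in rows, so rows that repeat a pose let the fingers close. It gives the time, the measured TCP pose, the force and the opening at its end, in the units of the state.
- robot.get_obs(): the state, without advancing time (a new reading comes with each control period).
- cams.camera(name): name is "scene" or "top" or "wrist"; returns a dict with "color" (384x512x3 uint8, red, green, blue), "range_z" (384x512 float32, m along the optical axis (not along the pixel's ray), 0 where there is no reading), "intrinsics" (3x3 intrinsics, pixels), "extrinsics" (4x4, takes a point from camera to world coordinates). Camera axes: x right, y down, z forward; pixel columns grow to the right and rows downward; lengths in m; the calibration is good to about 2 mm. A picture is of the moment at which its call begins.
- hand_in(): hands the job in, once; it reports no verdict.
The state is a dict: "time": time; "q": joint angles; "joint_velocities": joint speeds; "joint_torque": joint torques, N m; "position": TCP position; "tool_rot": TCP orientation; "ft_force": force on the tool from outside, world axes, zero at the start; "moment": the same for the moment, N m; "grip_width": finger opening in m.
Only numpy, scipy, OpenCV 4.12 (cv2) and the standard library are available. Lean on these libraries where they do the work, as an engineer would, in place of code of your own. Each camera call takes 0.05 s, during which the arm holds its last target.

### The job

Load the blue slide carrier into the white slide reader: with the fingertips press its orange thumb pad firmly down and, keeping it down, slide the carrier forward under the bridge and the leaf spring until it is fully home against the end stop and the sprung bed has popped up again behind it. Only press and push the carrier, never ram it hard against the bridge or stop, lift it up or tip it, and leave the other things on the worktop where they stand.

Things in the scene. Friction and masses are not known exactly. Their poses are not given: they have to be found in the camera images.
- dock: Slide reader, fixed: a low white tray 239 mm long (x), 101 mm wide, with a channel along its x. Origin: centre of its underside, on the worktop; x = forward, the way the carrier is pushed; z up. All places are in this frame, in mm. Rear wall: x -119 to -110, top z 31. Side rails: y 43.5 to 50.5 on either side, top z 33 (29.5 ahead of x 39). Channel floor: z 18, x -16 to 110.
- bridge: The metal bridge over the channel, fixed to the dock. Origin: middle of its underside, axes as the dock's. It spans dock x 43 to 59, underside z 29.5, top z 37 (leaf clamps on it to z 44). A grey reading head (x 42 to 70, y -12 to 12) stands on it up to z 54. A carrier that is not pressed down runs against its rear face.
- end_stop (a point): Middle of the end stop's face (dock x 110) at the height of the channel floor (z 18); the stop's top is at z 31. The carrier is home when its front edge meets this face. Axes as the dock's.
- carrier: Loose blue plate 124 x 84 x 8 mm (x, y, z), 0.2 kg, in the channel with 1.5 mm play each side. Origin: centre of its underside; x forward. Starts on the raised bed, origin at dock x -45 to -37, z 26: 4.5 mm too high to pass the bridge. Pressed flat (origin z 18) it clears it by 3.5 mm. Home, its origin is at dock x 48. Friction on bed, floor and leaf is low (about 0.2).
- thumb_pad (a point): Centre of the orange thumb pad (40 mm in x, 50 mm in y) on the carrier's top face: 37 mm behind the carrier's origin, 8 mm above it, 25 mm ahead of its rear edge. Just ahead of the pad a cross rib (carrier x -14 to -9, 70 mm long, 5 mm high) gives a fingertip something to push on; when home the rib is 4 mm short of the bridge.
- bed (a joint): Sprung bed under the carrier (dock x -107 to -18, y -36 to 36, top z 26 when up): 0 = up, 0.008 m = fully down, level with the channel floor. Under the carrier about 6 N start it and 11 N bring it fully down; let go, it lifts the carrier again. When the carrier is home its rear edge is 4 mm past the bed, which pops up behind it.
- leaf (a joint): Lift of the leaf spring in rad: 0 = free, about 0.10 with the carrier under it. Two steel prongs at dock y -24 and 24 slope down ahead of the bridge to a rounded toe at x 88, z 21.5 when free (4.5 mm below the top of a pressed-down carrier). It presses with 4 to 5 N and adds a few N of drag.
- timer: Bystander, not to be moved: white square lab timer, 62 x 62 x 21 mm. Origin: centre of its underside.
- vial: Bystander, not to be moved: small sample vial with a blue cap, 15 mm across, 50 mm high. Origin: centre of its underside.
- marker: Bystander, not to be moved: lying marker pen, 126 mm long. Origin: centre of its underside.
- calculator: Bystander, not to be moved: dark desk calculator, 120 x 74 x 15 mm. Origin: centre of its underside.
- brown_bottle: Bystander, not to be moved: brown reagent bottle, 60 mm across, 125 mm high. Origin: centre of its underside.
Things that resemble listed ones, but are neither listed nor needed, are in the scene too. There is more than one size of the carrier; the one meant has the size given above.

How it is judged:
By the outcome, as a careful person would: the job done as asked, in the order asked, and still so for the second after the job is handed in, with the robot touching nothing.
It also fails if it takes over 35 s, if anything falls off the work surface, if the arm or the gripper's body presses on something with over 40 N, if the wrist force passes 120 N, or if a joint passes its speed limit or range.

## Working session

There is one attempt and no reset: what is moved stays moved. The work goes in short steps, Python scripts to look and compute and a tool call to move; the robot and the scene stay as the last step left them, time stands still between calls to the robot, and variables do not carry over. Pictures are saved under pics/ and viewed, and the job is handed in when it is done.

Besides the shell and the picture viewer there is one more tool, called after "Request:" in YAML: its name, and indented under it one key for each argument. send_rows: Moves the arm, as the interface text tells. Its arguments: {"type":"object","properties":{"steps":{"type":"array","items":{"type":"number"}},"force":{"type":"number"}},"required":["steps"]}

```bash
mkdir -p pics; python3 - <<'E'
from rig import robot,cams
import cv2,numpy as np
o=robot.get_obs()
for k,v in o.items(): print(k,np.round(v,3))
print(robot.grip_point_offset)
for n in ("scene","top","wrist"):
    c=cams.camera(n); np.savez(f"{n}0.npz",**c)
    cv2.imwrite(f"pics/{n}0.png",c["color"][:,:,::-1])
    print(n,np.round(c["intrinsics"],1).tolist(),np.round(c["extrinsics"],3).tolist())
E
```

```text
time 0.0
q [ 1.041  0.528  1.434 -0.     1.181 -0.178]
joint_velocities [ 0.001 -0.001 -0.001 -0.001  0.     0.   ]
joint_torque [-1.0000e-03 -4.4003e+01 -1.7659e+01  6.3000e-02  5.8000e-02 -0.0000e+00]
position [0.215 0.586 0.222]
tool_rot [ 0.175  0.985 -0.001 -0.   ]
ft_force [ 0.107 -0.164  0.251]
moment [0.005 0.024 0.003]
grip_width 0.087
0.0187
scene [[499.4, 0.0, 251.9], [0.0, 499.4, 182.8], [0.0, 0.0, 1.0]] [[-0.749, -0.3, 0.591, -0.288], [-0.662, 0.363, -0.655, 1.111], [-0.019, -0.882, -0.471, 0.735], [0.0, 0.0, 0.0, 1.0]]
top [[414.6, 0.0, 263.1], [0.0, 414.6, 188.2], [0.0, 0.0, 1.0]] [[-0.023, -0.995, 0.1, 0.456], [-1.0, 0.024, 0.016, 0.152], [-0.019, -0.1, -0.995, 1.024], [0.0, 0.0, 0.0, 1.0]]
wrist [[284.5, 0.0, 254.6], [0.0, 284.5, 192.5], [0.0, 0.0, 1.0]] [[0.343, 0.9, 0.268, 0.141], [0.939, -0.328, -0.1, 0.613], [-0.002, 0.286, -0.958, 0.383], [0.0, 0.0, 0.0, 1.0]]
```

View pics/top0.png

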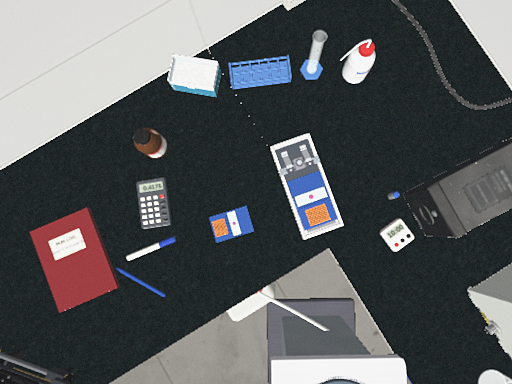

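View pics/scene0.png

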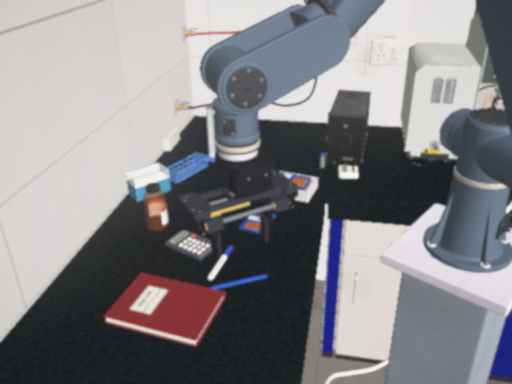

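Candidates for the blue carrier in the top view: a small one at (231,224) lying on the worktop, and a larger one at (307,190) sitting in the white dock. I'll check sizes with enlarged crops.

```bash
cat > h.py <<'E'
import numpy as np,cv2
def ray(c,u,v,z):
    K,T=c["intrinsics"],c["extrinsics"]
    d=T[:3,:3]@np.linalg.solve(K,[u,v,1.]); o=T[:3,3]
    return o+d*(z-o[2])/d[2]
def proj(c,p):
    T=c["extrinsics"]; q=c["intrinsics"]@(T[:3,:3].T@(np.asarray(p)-T[:3,3])); return q[:2]/q[2]
def pts(c):
    Z=c["range_z"]; v,u=np.mgrid[:384,:512]; K,T=c["intrinsics"],c["extrinsics"]
    P=np.stack([(u-K[0,2])/K[0,0]*Z,(v-K[1,2])/K[1,1]*Z,Z],-1)
    return P@T[:3,:3].T+T[:3,3]
E
python3 - <<'E'
from h import *
c=np.load("top0.npz"); im=c["color"]
cv2.imwrite("pics/crop0.png",cv2.resize(im[125:250,190:360,::-1],None,fx=4.5,fy=4.5,interpolation=cv2.INTER_CUBIC))
hsv=cv2.cvtColor(im,cv2.COLOR_RGB2HSV); P=pts(c)
def comps(m,name,z):
    n,l,s,ce=cv2.connectedComponentsWithStats(m.astype(np.uint8))
    for i in range(1,n):
        if s[i,4]<100: continue
        ct=max(cv2.findContours((l==i).astype(np.uint8),0,2)[0],key=len)[:,0].astype(float)
        W=np.array([ray(c,u,v,z)[:2] for u,v in ct]); r=cv2.minAreaRect(W.astype(np.float32)*1000)
        print(name,s[i],ce[i].round(1),"medz",np.median(P[l==i][:,2]).round(4),"rect",np.round(r[0],1),np.round(r[1],1),round(r[2],1))
H,S,V=[hsv[...,i].astype(int) for i in range(3)]
orange=(H>3)&(H<22)&(S>150)&(V>130)
orange=cv2.morphologyEx(orange.astype(np.uint8),cv2.MORPH_CLOSE,np.ones((3,3)))
comps(orange,"orange",.034)
white=cv2.morphologyEx((((V>60)&(P[...,2]>.012)&(P[...,2]<.08)&(P[...,0]>.3))).astype(np.uint8),cv2.MORPH_CLOSE,np.ones((3,3)))
comps(white,"tall",.032)
comps((H>100)&(H<125)&(S>150)&(V>80),"blue",.034)
E
```

```text
orange [306 204  24  22 310] [317.2 214.4] medz 0.0345 rect [489.9  41.2] [37.4 47.4] 18.4
orange [213 219  15  17 167] [219.6 227.3] medz 0.0067 rect [464.5 274.2] [33.9 27.7] 17.1
tall [   0    0  304  166 5918] [153.6  76.5] medz 0.0547 rect [802.3 419.1] [161.3 852.8] 30.1
tall [ 455    0   57   81 1568] [488.4  32.7] medz 0.0428 rect [ 923.  -402.4] [242.4  52.5] 29.8
tall [229  55  63  33 675] [260.6  70.6] medz 0.0346 rect [847.2 169.5] [ 64.2 150.9] 5.7
tall [307  58  12  20 131] [312.3  67.1] medz 0.0443 rect [852.5  39.8] [27.1 48.6] 87.9
tall [343  59  28  24 281] [353.3  73.8] medz 0.048 rect [836.4 -62.9] [62.  48.3] 63.8
tall [144 132  23  26 210] [158.8 149.1] medz 0.0499 rect [663.1 423.1] [43.2 61.2] 58.3
tall [ 271  133   73  107 4209] [306.7 186.3] medz 0.0331 rect [559.7  64.3] [238.3 102.7] 18.2
tall [ 137  178   34   51 1313] [153.2 203.1] medz 0.0129 rect [526.7 433.9] [114.9  70. ] 7.4
tall [  30  208   88   93 5252] [ 73.9 257.9] medz 0.0174 rect [396.8 624. ] [206.7 151. ] 22.0
tall [381 219  34  33 638] [397.6 234.8] medz 0.0182 rect [ 437.7 -146.5] [60.2 59.3] 34.5
tall [127 237  48  23 186] [152.  247.9] medz 0.0131 rect [418.2 439.6] [ 11.4 122.4] 20.1
blue [287 171  38  27 531] [305.3 183.4] medz 0.0344 rect [564.4  67.1] [39.3 83.3] 19.6
blue [296 195  41  35 377] [315.9 211.1] medz 0.0347 rect [496.   43.7] [60.7 81.8] 17.0
blue [209 205  45  38 596] [234.6 222.8] medz 0.0064 rect [472.4 247.5] [65.7 95.6] 15.4
blue [116 267  50  30 217] [140.9 282.2] medz 0.0067 rect [341.  464.1] [134.8   9.2] 60.0
```

View pics/wrist0.png

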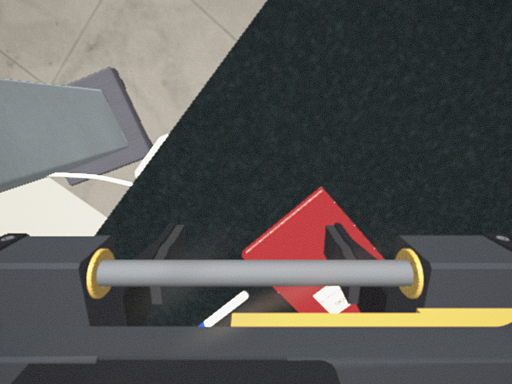

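```bash
sleep 1
```

```text
(no output)
```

View pics/crop0.png

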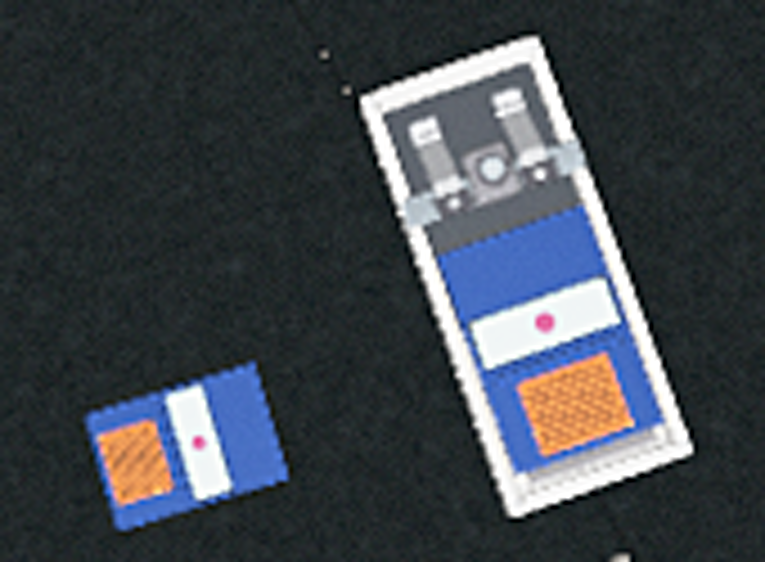

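The carrier meant is the one at (307,190). It sits in the dock at z≈34 mm and is 82–83 mm wide with a 37×47 mm pad. The one at (231,224) is only ~66×96 mm and lies on the table, so it's the decoy. The dock rectangle measures 238×103 mm (given 239×101), yaw ≈18.2°. Next I work out the move to hover above the pad.

```bash
cat >> h.py <<'E'
from scipy.spatial.transform import Rotation as R
import math
DC=np.array([.5597,.0643]); YAW=math.radians(18.2)
def d2w(x,y=0,z=0):
    c,s=math.cos(YAW),math.sin(YAW); return np.array([DC[0]+(c*x-s*y)/1e3,DC[1]+(s*x+c*y)/1e3,z/1e3])
def w2d(p):
    c,s=math.cos(YAW),math.sin(YAW); d=(np.asarray(p)[:2]-DC)*1e3; return np.array([c*d[0]+s*d[1],-s*d[0]+c*d[1],p[2]*1e3])
def plan(o,goal_w):
    r=R.from_quat(o["tool_rot"]); sh=r.inv().apply(goal_w-np.asarray(o["position"]))
    tx=r.as_matrix()[:,0]; cur=math.atan2(tx[1],tx[0]); t=YAW+math.pi
    dw=(t-cur+math.pi)%(2*math.pi)-math.pi
    print("tool shift",sh.round(4),"turn",round(-dw,4),"tilt",r.as_matrix()[:,2].round(4),"TCP dock",w2d(o["position"]).round(2), "F",np.round(o["ft_force"],2))
E
python3 - <<'E'
from h import *; from rig import robot
plan(robot.get_obs(),d2w(-66,0,130))
E
```

```text
tool shift [-0.4517 -0.412   0.0923] turn -0.6694 tilt [-8.0e-04 -1.4e-03 -1.0e+00] TCP dock [-164.4   603.49  221.81] F [ 0.4  -0.43  0.31]
```

Request:
send_rows:
  steps: [0.0,-0.04,-0.036,0,-0.08,0.0,-0.09,-0.082,0,-0.16,0.0,-0.14,-0.128,0,-0.24,0.0,-0.19,-0.173,0,-0.33,0.0,-0.235,-0.214,0,-0.41,0.0,-0.28,-0.255,0,-0.5,0.0,-0.325,-0.296,0.0,-0.59,0.0,-0.36,-0.33,0.0,-0.67]
  force: 20

```text
time: 1.15
position: [0.4401, 0.1505, 0.2223]
tool_rot: [-0.16, 0.987, -0.001, -0.0]
ft_force: [-0.1, 0.6, 0.3]
grip_width: 0.0154
```

```bash
python3 - <<'E'
from h import *; from rig import robot
o=robot.get_obs();plan(o,d2w(-66,0,130));print(o["time"],o["grip_width"],o["q"])
E
```

```text
tool shift [-0.0204 -0.1191  0.0924] turn 0.0029 tilt [-2.0e-04 -1.3e-03 -1.0e+00] TCP dock [-86.67 119.19 222.31] F [-0.1   0.64  0.33]
1.15 0.015350173918971376 [ 8.92902674e-02  3.14134585e-01  1.82005389e+00 -1.49334462e-03
  1.00776487e+00 -1.80124116e+00]
```

Request:
send_rows:
  steps: [0.0,-0.006,-0.04,0.02,0.0,0.0,-0.012,-0.08,0.05,0.0,0.0,-0.02,-0.119,0.08,0.0,0.0,-0.02,-0.119,0.092,0.003,0.0,-0.02,-0.119,0.092,0.003]

```text
time: 1.78
position: [0.4951, 0.0441, 0.1294]
tool_rot: [-0.158, 0.987, 0.0, -0.002]
ft_force: [-0.5, 0.4, 0.5]
grip_width: 0.0005
```

```bash
python3 - <<'E'
from h import *; from rig import robot,cams
o=robot.get_obs();plan(o,d2w(-66,0,60));print(o["time"],o["grip_width"])
for n in ("top","wrist"):
    c=cams.camera(n); np.savez(f"{n}1.npz",**c)
    cv2.imwrite(f"pics/{n}1.png",c["color"][:,:,::-1])
E
```

```text
tool shift [-0.0019 -0.0011  0.0694] turn -0.0007 tilt [-4.e-03 -5.e-04 -1.e+00] TCP dock [-67.67   1.01 129.45] F [-0.53  0.37  0.45]
1.775 0.00045092826020097244
```

View pics/wrist1.png

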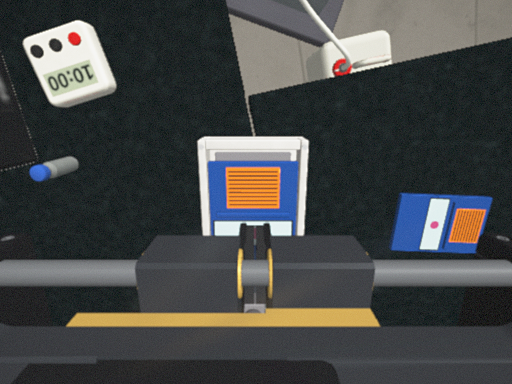

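The wrist view looks forward going down the image. Rear wall is at the top (253,143), the pad at (253,187), the shut fingertips near (255,230). I'll measure the pad, carrier rear edge and dock from here.

```bash
python3 - <<'E'
from h import *
for n in ("wrist","top"):
    c=np.load(n+"1.npz"); im=c["color"]; hsv=cv2.cvtColor(im,cv2.COLOR_RGB2HSV); H,S,V=[hsv[...,i].astype(int) for i in range(3)]
    o=cv2.morphologyEx(((H>3)&(H<22)&(S>130)&(V>130)).astype(np.uint8),cv2.MORPH_CLOSE,np.ones((5,5)))
    k,l,s,ce=cv2.connectedComponentsWithStats(o)
    for i in range(1,k):
        if s[i,4]<150: continue
        v,u=np.where(l==i); W=np.array([w2d(ray(c,a,b,.034)) for a,b in zip(u,v)]); print(n,"pad",ce[i].round(1),W.min(0).round(1),W.max(0).round(1),W.mean(0).round(1))
c=np.load("wrist1.npz"); im=c["color"]
for u in (225,235,253,270,285):
    print(u,[(v,tuple(int(x) for x in im[v,u])) for v in range(132,168,2)][::3])
for v in (180,200): 
    print(v,[(u,tuple(int(x) for x in im[v,u])) for u in list(range(192,214,1))+list(range(290,314,1))])
E
```

```text
wrist pad [252.6 187.3] [-93.7 -25.9  34. ] [-55.7  23.5  34. ] [-75.1  -1.2  34. ]
wrist pad [466.6 225.3] [-54.  193.3  34. ] [-19.3 221.7  34. ] [-37.1 207.7  34. ]
wrist pad [270.1 271.1] [-11.2  14.3  34. ] [43.8 19.  34. ] [14.2 16.8 34. ]
wrist pad [232.6 318.3] [  58.9 -204.3   34. ] [ 82.5 137.   34. ] [ 72.2 -23.   34. ]
top pad [219.7 227.3] [-42.7 214.7  34. ] [ -7.  243.3  34. ] [-25.  228.9  34. ]
225 [(132, (26, 31, 35)), (138, (233, 233, 227)), (144, (237, 237, 232)), (150, (232, 231, 226)), (156, (162, 159, 162)), (162, (45, 96, 193))]
235 [(132, (32, 39, 36)), (138, (234, 233, 227)), (144, (239, 238, 235)), (150, (230, 228, 223)), (156, (158, 156, 159)), (162, (49, 100, 198))]
253 [(132, (139, 132, 123)), (138, (235, 232, 228)), (144, (239, 238, 234)), (150, (231, 230, 225)), (156, (165, 160, 163)), (162, (47, 97, 193))]
270 [(132, (28, 35, 38)), (138, (237, 235, 231)), (144, (238, 237, 233)), (150, (236, 233, 228)), (156, (164, 160, 163)), (162, (52, 101, 198))]
285 [(132, (28, 34, 37)), (138, (236, 235, 229)), (144, (240, 239, 235)), (150, (234, 233, 227)), (156, 
[... 1421 characters left out ...]
, (207, (237, 235, 227)), (208, (205, 198, 191)), (209, (123, 131, 157)), (210, (58, 93, 170)), (211, (47, 93, 177)), (212, (44, 90, 174)), (213, (50, 93, 179)), (290, (51, 97, 177)), (291, (42, 89, 173)), (292, (47, 90, 175)), (293, (47, 92, 176)), (294, (50, 95, 179)), (295, (47, 90, 176)), (296, (77, 104, 168)), (297, (123, 122, 134)), (298, (158, 154, 146)), (299, (221, 215, 207)), (300, (233, 233, 227)), (301, (236, 233, 229)), (302, (236, 234, 230)), (303, (242, 240, 237)), (304, (241, 240, 235)), (305, (162, 161, 154)), (306, (60, 61, 62)), (307, (31, 31, 32)), (308, (29, 33, 36)), (309, (30, 43, 40)), (310, (34, 42, 39)), (311, (31, 36, 37)), (312, (45, 51, 48)), (313, (25, 38, 37))]
```

Request:
send_rows:
  steps: [0.0,-0.001,-0.001,0.04,0.0,0.0,-0.001,-0.001,0.075,0.0,0.0,-0.001,-0.001,0.088,0.0,0.0,-0.001,-0.001,0.088,0.0]

```text
time: 2.38
position: [0.4971, 0.0446, 0.043]
tool_rot: [-0.159, 0.987, -0.0, -0.001]
ft_force: [0.4, 1.2, 0.4]
grip_width: 0.0008
```

```bash
python3 - <<'E'
from h import *; from rig import robot,cams
o=robot.get_obs();plan(o,d2w(-66,-.5,34));print(o["time"],o["grip_width"])
c=cams.camera("wrist"); np.savez("wrist2.npz",**c)
cv2.imwrite("pics/wrist2.png",c["color"][:,:,::-1])
E
```

```text
tool shift [ 0.0003 -0.0013  0.009 ] turn 0.0022 tilt [-0.001 -0.001 -1.   ] TCP dock [-65.66   0.83  43.03] F [0.43 1.16 0.41]
2.375 0.0008382270037023927
```

View pics/wrist2.png

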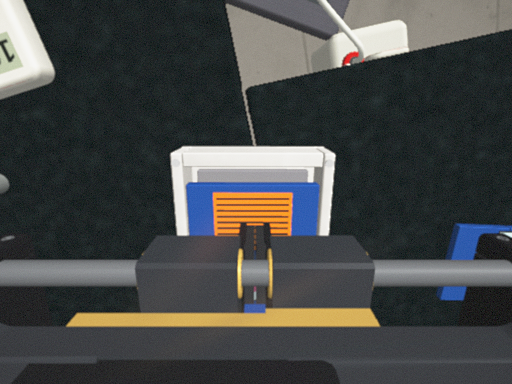

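Fingertips (255,228) are over the front half of the pad, centred between the rails, with the gripper's body well above. Now I press down in small steps.

Request:
send_rows:
  steps: [0.0,0.0,-0.001,0.006,0.0,0.0,0.0,-0.001,0.009,0.0,0.0,0.0,-0.001,0.012,0.0,0.0,0.0,-0.001,0.012,0.0]

```text
time: 2.92
position: [0.4985, 0.0433, 0.0322]
tool_rot: [-0.159, 0.987, -0.001, 0.001]
ft_force: [-0.3, 0.2, 6.9]
grip_width: 0.0007
```

```bash
python3 - <<'E'
from h import *; from rig import robot,cams
o=robot.get_obs();plan(o,d2w(-66,-.5,26));print(o["time"],o["grip_width"])
E
```

```text
tool shift [0.0014 0.0003 0.0062] turn 0.0019 tilt [ 0.0019 -0.0013 -1.    ] TCP dock [-64.65  -0.81  32.19] F [-0.27  0.17  6.87]
2.925 0.0006775334074142916
```

Request:
send_rows:
  steps: [0.0,0.001,0.0,0.003,0.0,0.0,0.001,0.0,0.006,0.0,0.0,0.001,0.0,0.008,0.0,0.0,0.001,0.0,0.008,0.0]

```text
time: 3.42
position: [0.4986, 0.0431, 0.0262]
tool_rot: [-0.159, 0.987, -0.001, 0.002]
ft_force: [-2.3, 1.2, 16.1]
grip_width: 0.0004
```

```bash
python3 - <<'E'
from h import *; from rig import robot,cams
o=robot.get_obs();plan(o,d2w(-66,-.5,26));print(o["time"],o["grip_width"])
c=cams.camera("wrist"); np.savez("wrist3.npz",**c)
cv2.imwrite("pics/wrist3.png",c["color"][:,:,::-1])
E
```

```text
tool shift [0.0013 0.0006 0.0002] turn 0.0015 tilt [ 0.0049 -0.0014 -1.    ] TCP dock [-64.69  -1.05  26.25] F [-2.29  1.22 16.13]
3.425 0.00041215497165614186
```

View pics/wrist3.png

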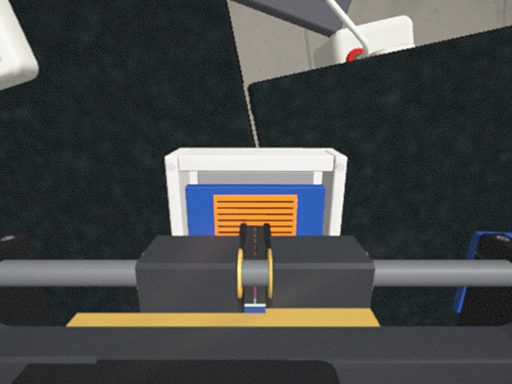

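The bed is down: TCP z 26.2 mm (expected 26), 16 N, carrier visibly below the rails. I keep pressing and push forward to just before the bridge, then under it.

Request:
send_rows:
  steps: [0.0,0.0,0.0,0.003,0.0,0.0,-0.002,0.0,0.003,0.0,0.0,-0.004,0.0,0.003,0.0,0.0,-0.007,0.0,0.003,0.0,0.0,-0.01,0.0,0.003,0.0,0.0,-0.013,0.0,0.003,0.0,0.0,-0.016,0.0,0.003,0.0,0.0,-0.018,0.0,0.003,0.0]

```text
time: 4.47
position: [0.5155, 0.0484, 0.0262]
tool_rot: [-0.159, 0.987, -0.002, 0.003]
ft_force: [-4.5, -1.7, 23.8]
grip_width: 0.0004
```

```bash
cat > look.py <<'E'
import sys
from h import *; from rig import robot,cams
n=sys.argv[1]
o=robot.get_obs();plan(o,d2w(-66,-.5,26));print(o["time"],"F dock",R.from_euler('z',-YAW).apply(o["ft_force"]).round(1))
for k in ("wrist","top"):
    c=cams.camera(k); np.savez(f"{k}{n}.npz",**c); im=c["color"][:,:,::-1]
    if k=="top": im=cv2.resize(im[125:250,240:360],None,fx=4.5,fy=4.5,interpolation=cv2.INTER_CUBIC)
    cv2.imwrite(f"pics/{k}{n}.png",im)
    # carrier rear edge on z=26 along dock y +-30, from blue mask
    hsv=cv2.cvtColor(c["color"],cv2.COLOR_RGB2HSV); b=(hsv[...,0]>100)&(hsv[...,0]<125)&(hsv[...,1]>150)
    v,u=np.where(b); W=np.array([w2d(ray(c,a,e,.026)) for a,e in zip(u,v)])
    for s in (-30,30):
        m=(abs(W[:,1]-s)<6)&(W[:,0]>-115)&(W[:,0]<60)
        if m.any(): print(k,s,"rear edge x at z26:",W[m][:,0].min().round(1), "front", W[m][:,0].max().round(1))
E
python3 look.py 4
```

```text
tool shift [0.019  0.0009 0.0001] turn 0.0022 tilt [ 0.0056 -0.0022 -1.    ] TCP dock [-46.97  -1.33  26.22] F [-4.54 -1.69 23.82]
4.475 F dock [-4.8 -0.2 23.8]
wrist -30 rear edge x at z26: -83.0 front -51.5
wrist 30 rear edge x at z26: -83.3 front -51.2
top -30 rear edge x at z26: 31.3 front 42.3
top 30 rear edge x at z26: 4.8 front 41.8
```

View pics/wrist4.png

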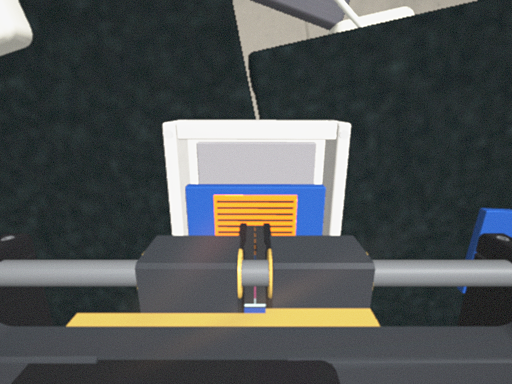

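Request:
send_rows:
  steps: [0.0,-0.002,0.0,0.003,0.0,0.0,-0.005,0.0,0.003,0.0,0.0,-0.008,0.0,0.003,0.0,0.0,-0.011,0.0,0.003,0.0,0.0,-0.014,0.0,0.003,0.0,0.0,-0.017,0.0,0.003,0.0,0.0,-0.02,0.0,0.003,0.0,0.0,-0.023,0.0,0.003,0.0]

```text
time: 5.58
position: [0.5379, 0.0552, 0.0263]
tool_rot: [-0.159, 0.987, -0.002, 0.003]
ft_force: [-4.1, -1.9, 22.2]
grip_width: 0.0004
```

```bash
python3 look.py 5
```

```text
tool shift [0.0424 0.0014 0.    ] turn 0.0025 tilt [ 0.0075 -0.0029 -1.    ] TCP dock [-23.59  -1.81  26.31] F [-4.07 -1.91 22.21]
5.575 F dock [-4.5 -0.5 22.2]
wrist -30 rear edge x at z26: -59.6 front -28.1
wrist 30 rear edge x at z26: -59.9 front -27.8
top 30 rear edge x at z26: 29.5 front 42.6
```

Request:
send_rows:
  steps: [0.0,-0.002,0.0,0.003,0.0,0.0,-0.005,0.0,0.003,0.0,0.0,-0.008,0.0,0.003,0.0,0.0,-0.011,0.0,0.003,0.0,0.0,-0.014,0.0,0.003,0.0,0.0,-0.017,0.0,0.003,0.0,0.0,-0.02,0.0,0.003,0.0,0.0,-0.023,0.0,0.003,0.0]

```text
time: 6.68
position: [0.5578, 0.0619, 0.0263]
tool_rot: [-0.16, 0.987, -0.002, 0.002]
ft_force: [-11.0, -4.1, 24.7]
grip_width: 0.0003
```

```bash
python3 look.py 6
```

```text
tool shift [0.0635 0.0014 0.0002] turn 0.0035 tilt [ 0.004  -0.0039 -1.    ] TCP dock [-2.54 -1.68 26.33] F [-10.97  -4.08  24.69]
6.675 F dock [-11.7  -0.4  24.7]
wrist -30 rear edge x at z26: -39.0 front -7.0
wrist 30 rear edge x at z26: -38.9 front -6.8
```

View pics/wrist6.png

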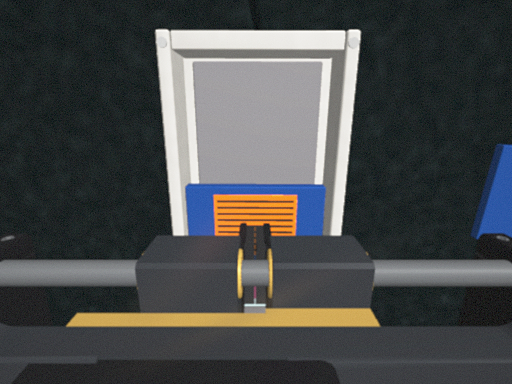

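View pics/top6.png

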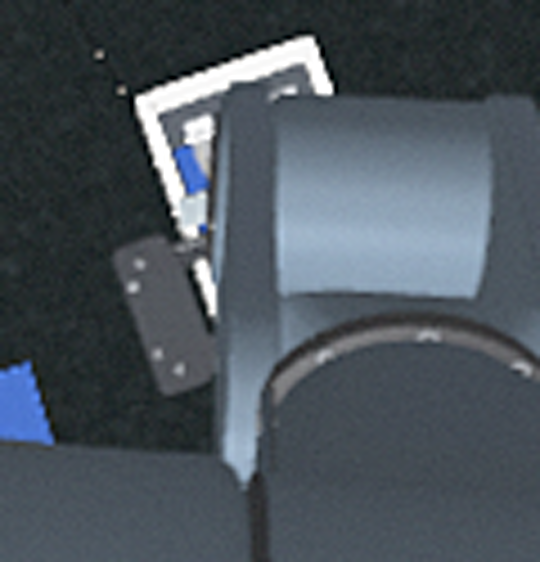

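The carrier is under the bridge with its front at dock x≈85, entering the leaf (drag 12 N, as expected). Onward, gently.

Request:
send_rows:
  steps: [0.0,-0.003,0.0,0.003,0.0,0.0,-0.005,0.0,0.003,0.0,0.0,-0.007,0.0,0.003,0.0,0.0,-0.009,0.0,0.003,0.0,0.0,-0.011,0.0,0.003,0.0,0.0,-0.013,0.0,0.003,0.0,0.0,-0.015,0.0,0.003,0.0,0.0,-0.017,0.0,0.003,0.0]

```text
time: 7.78
position: [0.5732, 0.0668, 0.0263]
tool_rot: [-0.16, 0.987, -0.003, 0.001]
ft_force: [-4.9, -2.5, 22.0]
grip_width: 0.0005
```

```bash
python3 look.py 7
```

```text
tool shift [0.0796 0.0017 0.0002] turn 0.0042 tilt [ 0.0029 -0.0048 -1.    ] TCP dock [13.56 -1.84 26.35] F [-4.93 -2.47 21.98]
7.775 F dock [-5.5 -0.8 22. ]
wrist -30 rear edge x at z26: -25.4 front 9.1
wrist 30 rear edge x at z26: -25.8 front 9.2
```

Request:
send_rows:
  steps: [0.0,-0.002,0.0,0.003,0.0,0.0,-0.0035,0.0,0.003,0.0,0.0,-0.005,0.0,0.003,0.0,0.0,-0.0065,0.0,0.003,0.0,0.0,-0.008,0.0,0.003,0.0,0.0,-0.0095,0.0,0.003,0.0,0.0,-0.0105,0.0,0.003,0.0]

```text
time: 8.75
position: [0.5827, 0.0697, 0.0264]
tool_rot: [-0.161, 0.987, -0.003, 0.001]
ft_force: [-6.4, -1.1, 20.4]
grip_width: 0.0004
```

```bash
python3 look.py 8
```

```text
tool shift [0.0895 0.002  0.0003] turn 0.0048 tilt [ 0.0027 -0.0056 -1.    ] TCP dock [23.56 -2.1  26.35] F [-6.41 -1.15 20.37]
8.75 F dock [-6.5  0.9 20.4]
wrist -30 rear edge x at z26: -16.0 front 19.2
wrist 30 rear edge x at z26: -16.4 front 19.3
```

View pics/wrist8.png

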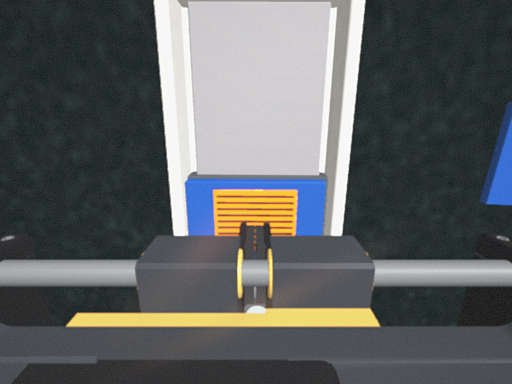

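Request:
send_rows:
  steps: [0.0,-0.001,0.0,0.003,0.0,0.0,-0.002,0.0,0.003,0.0,0.0,-0.003,0.0,0.003,0.0,0.0,-0.0035,0.0,0.003,0.0,0.0,-0.0035,0.0,0.003,0.0]

```text
time: 9.48
position: [0.5832, 0.0698, 0.0263]
tool_rot: [-0.161, 0.987, -0.003, -0.002]
ft_force: [-9.8, -4.0, 23.9]
grip_width: 0.0003
```

```bash
python3 look.py 9
```

```text
tool shift [0.09   0.0022 0.0008] turn 0.0059 tilt [-0.0029 -0.0072 -1.    ] TCP dock [24.   -2.13 26.33] F [-9.85 -4.03 23.9 ]
9.475 F dock [-10.6  -0.8  23.9]
wrist -30 rear edge x at z26: -15.4 front 19.6
wrist 30 rear edge x at z26: -15.9 front 19.0
```

Request:
send_rows:
  steps: [0.0,-0.003,0.0,0.003,0.0,0.0,-0.004,0.0,0.003,0.0,0.0,-0.005,0.0,0.003,0.0,0.0,-0.005,0.0,0.003,0.0]

```text
time: 10.07
position: [0.5832, 0.0698, 0.0263]
tool_rot: [-0.162, 0.987, -0.004, -0.007]
ft_force: [-11.6, -6.4, 26.3]
grip_width: 0.0007
```

```bash
python3 look.py 10
```

```text
tool shift [0.09   0.0023 0.0017] turn 0.0076 tilt [-0.0124 -0.0098 -0.9999] TCP dock [24.04 -2.06 26.33] F [-11.63  -6.44  26.28]
10.075 F dock [-13.1  -2.5  26.3]
wrist -30 rear edge x at z26: -15.3 front 19.8
wrist 30 rear edge x at z26: -15.8 front 19.7
```

View pics/wrist10.png

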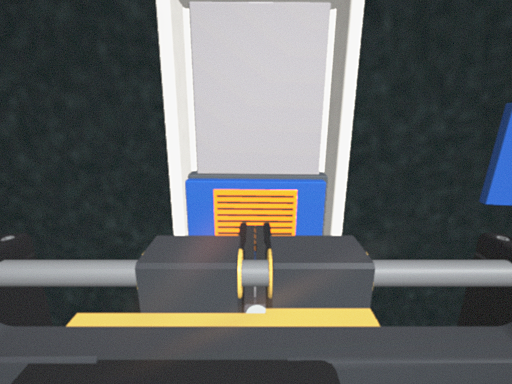

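Contact with the stop: no motion while the forward force rose to 13 N. I ease off the forward push, lift straight up, and check bed height and carrier position.

```bash
python3 - <<'E'
from h import *
for n in ("wrist6","wrist10"):
    c=np.load(n+".npz"); P=pts(c)
    for v in (60,110,165,172,182,190,215): 
        print(n,v,[w2d(P[v,u]).round(1).tolist() for u in (205,310,180,345)])
E
```

```text
wrist6 60 [[-109.0, -32.2, 2.7], [-109.4, 30.2, 1.7], [-107.7, -44.9, 11.4], [-105.2, 42.7, 31.2]]
wrist6 110 [[-80.6, -30.9, 17.6], [-80.9, 29.0, 17.9], [-80.6, -45.0, 18.6], [-81.1, 44.9, 31.4]]
wrist6 165 [[-48.3, -32.7, 15.7], [-48.8, 31.2, 16.5], [-50.8, -44.6, 28.5], [-51.8, 47.9, 30.9]]
wrist6 172 [[-44.0, -32.9, 16.1], [-44.5, 31.5, 16.8], [-46.6, -45.0, 28.0], [-47.9, 48.2, 31.1]]
wrist6 182 [[-38.0, -32.9, 17.3], [-38.4, 31.7, 17.5], [-41.3, -44.8, 30.1], [-42.2, 48.6, 31.6]]
wrist6 190 [[-34.7, -32.0, 23.7], [-35.4, 30.6, 24.5], [-36.8, -44.9, 31.1], [-27.9, 59.9, -1.6]]
wrist6 215 [[-18.7, -32.7, 23.7], [-19.5, 31.6, 24.6], [-21.5, -46.0, 31.1], [-9.7, 61.5, -1.0]]
wrist10 60 [[-79.5, -29.8, 24.0], [-80.0, 25.9, 24.0], [-80.8, -45.2, 15.5], [-78.9, 42.2, 31.6]]
wrist10 110 [[-54.0, -30.7, 24.3], [-54.5, 27.5, 23.5], [-53.9, -44.9, 23.3], [-54.6, 44.6, 31.3]]
wrist10 165 [[-23.2, -31.9, 24.7], [-23.9, 29.2, 24.9], [-24.3, -44.7, 31.2], [-25.1, 47.6, 30.8]]
wrist10 172 [[-19.1, -32.0, 24.6], [-19.5, 29.7, 23.6], [-53.1, -2.3, 188.3], [-21.3, 47.7, 31.5]]
wrist10 182 [[-12.9, -32.4, 23.9], [-13.9, 29.7, 25.6], [-14.5, -45.2, 31.4], [-15.5, 48.3, 31.4]]
wrist10 190 [[-7.9, -32.6, 23.8], [-8.7, 30.2, 24.4], [-10.0, -45.4, 32.0], [-10.8, 48.7, 31.5]]
wrist10 215 [[7.7, -33.1, 24.6], [6.9, 31.0, 25.1], [5.1, -46.3, 32.1], [16.6, 61.5, -2.3]]
```

Request:
send_rows:
  steps: [0.0,0.001,0.0,0.0,0.0,0.0,0.002,0.0,-0.004,0.0,0.0,0.002,0.0,-0.02,0.0,0.0,0.002,0.0,-0.04,0.0,0.0,0.002,0.0,-0.06,0.0,0.0,0.002,0.0,-0.08,0.0,0.0,0.002,0.0,-0.1,0.0]

```text
time: 11.05
position: [0.583, 0.0704, 0.1276]
tool_rot: [-0.162, 0.987, -0.004, -0.006]
ft_force: [-0.4, 0.0, 0.7]
grip_width: -0.0
```

The bed went from ~17 to ~24.5 mm (bias ≈ -1.5), so it has popped up. I move the arm out of view for a final check.

Request:
send_rows:
  steps: [0.0,0.0,0.05,-0.05,0.0,0.0,0.0,0.11,-0.08,0.0,0.0,0.0,0.17,-0.09,0.0,0.0,0.0,0.23,-0.09,0.0,0.0,0.0,0.29,-0.09,0.0,0.0,0.0,0.34,-0.09,0.0,0.0,0.0,0.38,-0.09,0.0,0.0,0.0,0.38,-0.09,0.0]

```text
time: 12.05
position: [0.461, 0.4343, 0.216]
tool_rot: [-0.164, 0.986, -0.003, -0.006]
ft_force: [-0.2, -0.7, -0.6]
grip_width: 0.0003
```

```bash
python3 look.py 11; python3 - <<'E'
from h import *
from rig import cams
c=np.load("top11.npz"); cv2.imwrite("pics/topfull11.png",c["color"][:,:,::-1])
c0=np.load("top0.npz"); cv2.imwrite("pics/cmp.png",np.hstack([cv2.resize(x["color"][125:250,255:360,::-1],None,fx=3.7,fy=4,interpolation=cv2.INTER_CUBIC) for x in (c0,c)]))
im=c["color"]; hsv=cv2.cvtColor(im,cv2.COLOR_RGB2HSV); H,S,V=[hsv[...,i].astype(int) for i in range(3)]
v,u=np.where((H>3)&(H<22)&(S>130)&(V>130)); W=np.array([w2d(ray(c,a,b,.026)) for a,b in zip(u,v)]); m=(abs(W[:,1])<40)&(abs(W[:,0])<110)
print("pad",W[m].min(0),W[m].max(0),W[m].mean(0))
E
```

```text
tool shift [ 0.0902 -0.3808  0.1929] turn 0.0126 tilt [-0.0106 -0.0085 -0.9999] TCP dock [ 21.84 382.29 215.99] F [-0.18 -0.74 -0.6 ]
12.05 F dock [-0.4 -0.6 -0.6]
top -30 rear edge x at z26: -13.1 front 42.3
top 30 rear edge x at z26: -13.6 front 42.6
pad [ -7.61826779 -25.47784076  26.        ] [30.90093957 22.74095744 26.        ] [11.92970026 -1.77574143 26.        ]
```

View pics/topfull11.png

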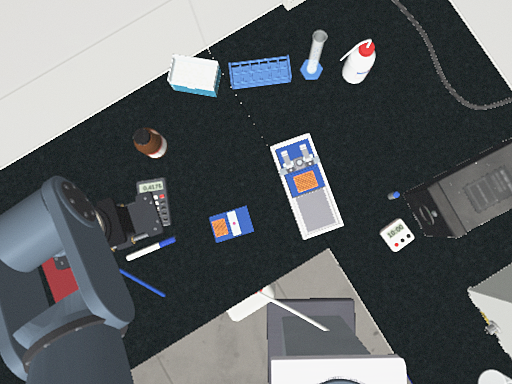

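View pics/cmp.png

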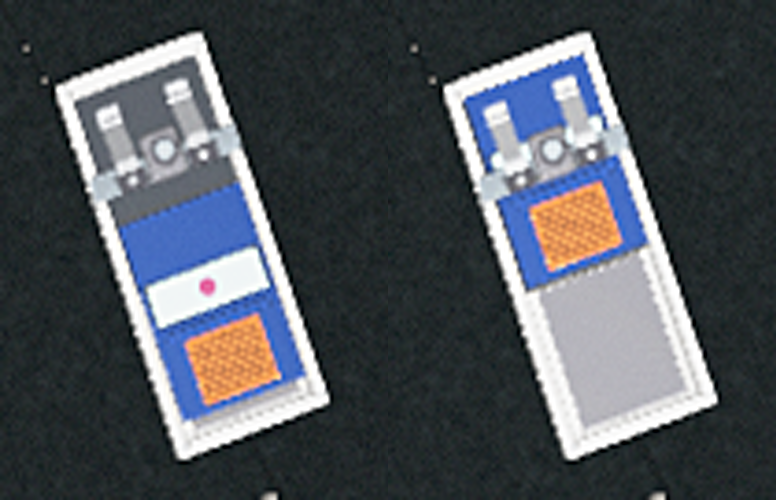

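The carrier's front meets the end stop. Its rear edge is at x≈-13.4 mm (home −14), the pad at 11.9 mm (expected 11), and the bed is up. The bystanders stand in the same places. Handing in.

```bash
python3 -c "
from rig import hand_in; hand_in()"
```

```text
the job is handed in; nothing more can be done
```

The blue carrier is home in the slide reader and the job is handed in at about 12 s of robot time. With the fingers shut, I pressed the thumb pad down with 16 to 26 N. I kept it down and slid the carrier under the bridge and leaf until it met the end stop. The forward force peaked at about 13 N in the readings. Then I let go straight up and moved the arm clear.

**Carrier position:** the final top view puts its rear edge at dock x about −13.4 mm (home is −14) and the pad centre at 11.9 mm (home is 11). The wrist camera read the rear edge at about −15.5 mm. The two differ by about 2 mm, which matches the stated calibration error. The carrier also did not move as the forward force rose from about 10.6 to 13 N, so it was against the stop.

**Bed:** its depth reading behind the carrier rose from about 17 to 24.5 mm. Depth readings in that view run about 1.5 mm low, so it is up at its full 26 mm.

**Bystanders:** the timer, vial, marker and brown bottle look unmoved in the top view. The arm partly hid the calculator, but the part that showed had not moved.

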